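# Couple the shaker tray to its drive rod with the coupling pin

## Robot

A 7-joint arm with a two-finger parallel gripper is mounted at the origin on the work surface. World frame = base frame: x ahead of the robot, y to its left, z up, the work surface at z = 0. Lengths are in m, angles in rad, forces in N, time in s.
With the tool pointing down it reaches from about 0.4 to 0.85 m from the base axis. Payload 4.5 kg.
Tool frame: the origin (TCP) lies on the centre line of the jaws, within the pads' length; the fingertips stand r.tip_extent ahead of it and the grasp point (between the pads) is the TCP (r.tip_extent is the distance from the TCP to the fingertips, in m); z points along the fingers, y is the line along which they close (so a half turn about z gives the same grasp; the last joint's range is limited). The gripper opens to 88 mm and grips with 3 to 60 N. Pads are 18 mm wide; open, the fingers measure 123 mm over their backs; the gripper's body (75 mm by 187 mm) begins 45 mm behind the grasp point.
Start: joints at [-1.3, 0.689, -0.195, 1.565, 0.157, 0.902, -0.215], TCP at [0.147, 0.608, 0.258] pointing down, gripper open.
Joint ranges: [-3.01, 3.01], [-0.46, 2.08], [-1.47, 1.51], [0.13, 2.56], [-1, 4.14], [0.04, 2.09], [-2.66, 2.66]. Speed limits (rad/s): [2.57, 2.57, 3.14, 3.14, 3.14, 3.14, 3.14].

## Interface

Orientations are given as a unit quaternion [x, y, z, w].
In Python, from plant import sensors, vision, finish_job, r gives the robot as it stands. The module is installed in compiled form; this text tells all that it offers.
- The arm moves only by the tool step_arm, never from a script. Its argument "steps" is a list of rows, each a list of 2 entries, a list of its own where there are three numbers: the shift along the tool's x, y, z in cm, then the turn, a rotation vector about the tool's x, y, z in degrees. A call has 1 to 12 rows; each row shifts and turns the commanded pose from where the row before left it, along the tool's axes as they then stand; what a row does not reach is not made up. A row lasts 1/8 s, in which the tool goes at most 62.5 mm and 10.7 degrees, less where a joint would pass 70% of its speed; a pose out of reach is approached as far as the arm can. A call with a gripper value outside its range is refused whole. "claw" is the opening, from -1 (shut) to 1 (fully open), set as the call begins (left out, the last holds). The fingers move at their own pace and stop on an object; "grip_force" is the grip in N (left out, the last holds). Time passes only in rows, so rows that do not move let the fingers close. It gives the time, the measured TCP pose, the force, the opening and the grip force at its end, in the units of the state.
- sensors.get_state(): the state, without advancing time (a new reading comes with each control period).
- vision.snapshot(name): name is "side" or "top" or "wrist"; returns a dict with "img" (420x560x3 uint8, red, green, blue), "fx", "fy", "cx", "cy" (pixels), "k1" (the pictures are not rectified: a ray, as slopes to the right and down, at radius r is drawn at 1 + k1 r^2 times it, then the intrinsics apply), "position" and "rotation" of the camera in the world. Camera axes: x right, y down, z forward; pixel columns grow to the right and rows downward; lengths in m; the calibration is good to about 2 mm. A picture is of the moment at which its call begins. There is no depth.
- finish_job(): hands the job in; it is judged then, once.
The state is a dict: "clock": time; "q": joint angles; "qd": joint speeds; "joint_torque": joint torques, N m; "tool_pos": TCP position; "eef_rot": TCP orientation; "contact_force": force on the tool from outside, world axes, zero at the start; "moment": the same for the moment, N m; "opening": opening from 0.0 (shut) to 1.0 (fully open); "finger_force": force on a finger pad.
Only numpy, scipy, OpenCV 4.12 (cv2) and the standard library are available. Lean on these libraries where they do the work, as an engineer would, in place of code of your own. Each camera call takes 0.05 s, during which the arm holds its last target. There are 200 camera calls.

## Task

The tray of the laboratory shaker has come uncoupled from its drive, whose rod is held fast where the motor stopped. Slide the tray along until its steel fork straddles the brass eye of the rod, take the red-knobbed coupling pin from the stand, feel for the hole in the eye by easing the tray along, and let the pin down through fork and eye until its knob rests flush on the fork; then let go. Use a light hand, never more than about 3.5 kg on the pin, and do not disturb the spare screws or the other things on the bench.

Things in the scene. Friction and masses are not known exactly. Their poses are not given: they have to be found in the camera images.
- shaker: White reciprocating shaker, fixed on the bench, base 240 x 470 mm. Origin: centre of its underside; its own +y is the way the tray slides towards the drive, z up. The drive housing (y 130 to 235 mm, 80 mm high, dial to 87) sends out a steel rod along y, 63 mm up, that ends in a flat brass eye. The base plate's top is 22 mm up. Only the tray moves; the braked drive holds rod and eye fast.
- dead_centre (a point): Fixed point on the shaker: the centre of the brass eye's top face, 69 mm up, if the drive stood at its outer dead centre (nearest the tray). The motor stopped somewhere else in its stroke: the eye's real centre lies 2.5 to 21 mm from here along the shaker's +y (none in x). Just where is not measured: feel for it. Eye: flat ring 37 mm across, 12 mm thick (57 to 69 mm up), upright bore 11.5 mm.
- tray (a joint): Slide of the aluminium tray, in m, growing towards the drive; starts at 0 to 0.03, travel -0.004 to 0.074. It stays where it is left (about 2.5 N of drag plus 8 N per m/s). At 0.0495 the fork's bores stand over dead_centre; the tray couples with the eye somewhere between 0.052 and 0.0705.
- fork_bore (a point): Centre of the mouth of the upper bore, on the top face of the tray's steel fork, 82.5 mm up; moves with the tray, axes as the shaker's. Upper knuckle: 37 mm across, 12 mm thick (70.5 to 82.5 mm up), upright bore 11.5 mm, 40 mm ahead (+y) of the tray's edge. Nothing higher than its top within 65 mm; a plate clipped on the tray (91 mm high, clips 96) begins 72 mm behind in -y.
- fork_low (a point): Centre of the lower mouth of the fork's lower knuckle, straight below fork_bore, 43.5 mm up; same axes. Lower knuckle: 43.5 to 55.5 mm up, bore 11.5 mm in line with the upper. The eye fits between the knuckles with 1.5 mm of air above and below.
- tray_grip (a point): Centre of the top of the tray's upright blue knob, 106 mm up: 24 mm across, 32 mm tall, on the tray's deck (70 mm up), 205 mm behind (-y) the fork's bore. Grasp it from above, best with the fingers across the slide, to move the tray. On its +y side the clipped plate begins 37 mm from the knob's centre.
- pin: Loose coupling pin, about 60 g, upright in a hole of the stand: steel shank 10 mm across, 46 mm long, its last 1.5 mm tapered to 8.4 mm; red knurled knob on top, 22 mm across, 27 mm tall (46 to 73 mm from the tip). Origin: centre of the tip; z runs to the knob. Tip 69 mm up when it stands on the eye, 36.5 mm up when home with the knob on the fork.
- stand: Fixed white plastic stand 145 x 54 x 44 mm, origin at the centre of its underside; three holes in a row along its own x, at -44, 0 and +44 mm, 12 mm across and 36 mm deep (floor at 8 mm). The pin and the two screws stand in them, in any order.
- screw_a: Spare clamp screw, upright in the stand: steel shank like the pin's, small black knob 18 mm across and 12 mm tall; origin at its tip. Leave it.
- screw_b: The second spare clamp screw, the same as the first. Leave it.
- plate: Loose six-well culture plate on the bench, 127 x 86 x 20 mm, green wells; origin at the centre of its underside. Leave it.
- bottle: Amber bottle with orange cap, 68 mm across, 160 mm tall; origin at the centre of its underside. Leave it.
- tipbox: Blue pipette tip box with clear lid, 124 x 84 x 68 mm; origin at the centre of its underside. Leave it.
- wrench: Open-ended steel wrench, 160 mm, lying flat along its own x; origin at its middle, on the bench. Leave it.
- beaker: Small glass beaker, 72 mm across the rim, 92 mm tall; origin at the centre of its underside. Leave it.

How it is judged:
On the way, in this order (a step that is already met when the one before it is completed fails the run):
1. the tray is brought up so that its fork straddles the eye of the drive rod (value of joint tray between 0.042 and 0.076 m), for 0.2 s.
2. the pin's tip has passed through the upper knuckle and the eye (horizontal distance between pin and fork_bore below 0.004 m and z of pin in the frame of fork_bore below -0.027 m and value of joint tray between 0.0485 and 0.0715 m), for 0.1 s.
At the end, for the whole second after the job is handed in: The tray stands within the drive's stroke (joint 0.0485 to 0.0715), and the pin is threaded through the upper knuckle, the eye of the rod and the lower knuckle: upright (within 0.1 rad), within 4 mm of the bore's axis, its knob within 2 mm of the fork's top face, at rest and released (horizontal distance between pin and fork_bore below 0.004 m and z of pin in the frame of fork_bore below -0.044 m and angle between the z axis of pin and the z axis of fork_bore, either way round below 0.1 rad and contact force between the fingers and pin below 0.1 N and linear speed of pin below 0.01 m/s and value of joint tray between 0.0485 and 0.0715 m); the robot touches nothing.
It fails at once if the pin is forced: it presses or wedges against the shaker (fork, eye or anything else of it) with more than 35 N (contact force between pin and shaker above 35 N).
It fails at once if a spare screw, the culture plate, bottle, tip box, wrench or beaker is moved more than 20 mm (distance of any of screw_a, screw_b, plate, bottle, tipbox, wrench, beaker from where it was at the start of the episode above 0.02 m).
It also fails if it takes over 72 s, if anything falls off the work surface, if the arm or the gripper's body presses on something with over 40 N, if the wrist force passes 120 N, or if a joint passes its speed limit or range.

## Working session

There is one attempt and no reset: what is moved stays moved. The work goes in short steps, Python scripts to look and compute and a tool call to move; the robot and the scene stay as the last step left them, time stands still between calls to the robot, and variables do not carry over. Pictures are saved under pics/ and viewed, at most 10 in all, crops included, and the job is handed in when it is done.

Besides the shell and the picture viewer there is one more tool, called as name(argument=value, ...), one argument or row to a line, values as JSON. step_arm: Moves the arm, as the interface text tells. Its arguments: {"type":"object","properties":{"steps":{"type":"array"},"claw":{"type":"number"},"grip_force":{"type":"number"}},"required":["steps"]}

```bash
mkdir -p pics
cat > h.py <<'E'
import numpy as np, cv2, json
from plant import sensors, vision, finish_job, r
def snap(n,f):
    s=vision.snapshot(n); cv2.imwrite('pics/'+f,cv2.cvtColor(s['img'],cv2.COLOR_RGB2BGR))
    c={k:np.array(s[k]).tolist() for k in s if k!='img'}; json.dump(c,open('pics/'+f[:-4]+'.json','w')); return s
def load(f): return json.load(open('pics/'+f+'.json'))
def ray(c,u,v):
    d=np.array([(u-c['cx'])/c['fx'],(v-c['cy'])/c['fy']]); s=d.copy()
    for _ in range(30): s=d/(1+c['k1']*(s@s))
    R=np.array(c['rotation'])
    if R.size==4:
        from scipy.spatial.transform import Rotation; R=Rotation.from_quat(R).as_matrix()
    return np.array(c['position']), R@np.array([s[0],s[1],1])
def at(c,u,v,z):
    p,d=ray(c,u,v); return p+d*(z-p[2])/d[2]
def proj(c,P):
    R=np.array(c['rotation'])
    if R.size==4:
        from scipy.spatial.transform import Rotation; R=Rotation.from_quat(R).as_matrix()
    q=R.T@(np.array(P)-c['position']); s=q[:2]/q[2]; s=s*(1+c['k1']*(s@s)); return s*[c['fx'],c['fy']]+[c['cx'],c['cy']]
E
python3 - <<'E'
from h import *
for n in ('top','side'):
    s=snap(n,n+'1.png'); print(n,s['position'],s['rotation'],s['fx'],s['k1'])
print(sensors.get_state(), r.tip_extent)
E
```

```text
top [ 0.44666581 -0.04381099  1.13321841] [ 0.71440176 -0.69644211  0.04648699 -0.04937084] 401.6665662992157 -0.09829297144549934
side [ 0.10590293 -0.62416965  0.70590865] [ 0.85168155 -0.31076055  0.15455027 -0.39265841] 380.992967431531 0.014894513419257573
{'clock': 0.1, 'q': array([-1.30018749,  0.68991519, -0.19452734,  1.56621127,  0.15730191,
        0.90246477, -0.21510667]), 'qd': array([ 0.00089704, -0.00160066, -0.00075716, -0.0042436 , -0.00049917,
        0.00078318,  0.00043019]), 'joint_torque': array([-3.19593106e-03, -5.28498924e+01, -1.27181869e+00, -1.53838760e+01,
       -5.26140479e-02,  1.92479187e-03,  5.43759666e-05]), 'tool_pos': array([0.14653943, 0.60704906, 0.25698863]), 'eef_rot': array([ 1.18091720e-01,  9.93002366e-01, -8.02715193e-04, -4.18020480e-05]), 'contact_force': array([ 0.8672861 ,  0.58223926, -0.26817833]), 'moment': array([0.02537469, 0.06286538, 0.01384512]), 'finger_force': 0.0, 'opening': 1.0002727406088272} 0.019
```

View pics/top1.png

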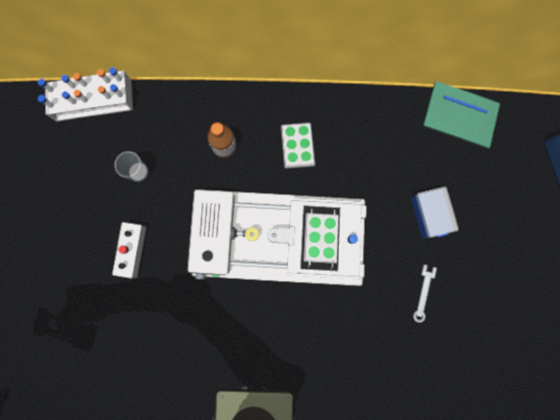

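View pics/side1.png

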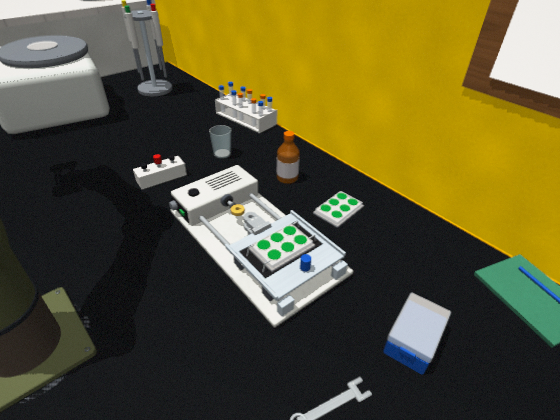

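The top view shows the stand around (128,250) with the red knob at (123,250), the shaker from (190,190) to (365,285), the eye at (252,234), the fork at (275,234) and the blue knob at (353,239). I'll zoom in to measure.

Run:
```python
from h import *
t=cv2.imread('pics/top1.png'); s=cv2.imread('pics/side1.png')
a=cv2.resize(t[185:290,180:380],None,fx=4,fy=4,interpolation=cv2.INTER_CUBIC)
b=cv2.resize(t[215:285,105:150],None,fx=2.4,fy=2.4,interpolation=cv2.INTER_CUBIC)
out=np.zeros((600,800,3),np.uint8); out[:420]=a; out[425:425+b.shape[0],:b.shape[1]]=b
d=cv2.resize(s[185:240,210:290],None,fx=3.1,fy=3.1,interpolation=cv2.INTER_CUBIC); out[425:425+d.shape[0],150:150+d.shape[1]]=d
d=cv2.resize(s[145:190,125:195],None,fx=3.8,fy=3.8,interpolation=cv2.INTER_CUBIC); out[425:425+d.shape[0],420:420+d.shape[1]]=d
cv2.imwrite('pics/crop.png',out)
for n,im in (('top1',t),('side1',s)):
    c=load(n); h=cv2.cvtColor(im,cv2.COLOR_BGR2HSV)
    for nm,lo,hi,box,z in (('blue',(105,120,60),(125,255,255),(330,220,375,260) if n=='top1' else (290,245,320,280),.1),('red',(0,150,90),(4,255,255),(110,235,140,265) if n=='top1' else (145,145,170,170),.07),('eye',(20,80,90),(35,255,255),(235,220,275,250) if n=='top1' else (225,200,250,218),.069)):
        m=cv2.inRange(h,lo,hi); k=np.zeros_like(m); x0,y0,x1,y1=box; k[y0:y1,x0:x1]=m[y0:y1,x0:x1]
        ys,xs=np.nonzero(k)
        if len(xs): print(n,nm,len(xs),xs.mean().round(2),ys.mean().round(2),xs.min(),xs.max(),ys.min(),ys.max(),at(c,xs.mean(),ys.mean(),z).round(4))
```

```text
top1 blue 57 352.42 238.51 348 356 235 242 [ 0.5202 -0.2453  0.1   ]
top1 red 38 122.82 249.32 119 126 247 252 [0.477  0.3612 0.07  ]
top1 eye 122 251.69 233.69 245 258 228 240 [0.5286 0.0167 0.069 ]
side1 blue 155 305.08 261.93 300 310 254 270 [ 0.5159 -0.2494  0.1   ]
side1 red 54 156.48 157.87 153 160 154 163 [0.48   0.3695 0.07  ]
side1 eye 137 237.08 209.4 230 244 204 215 [0.5268 0.0151 0.069 ]
```

View pics/crop.png

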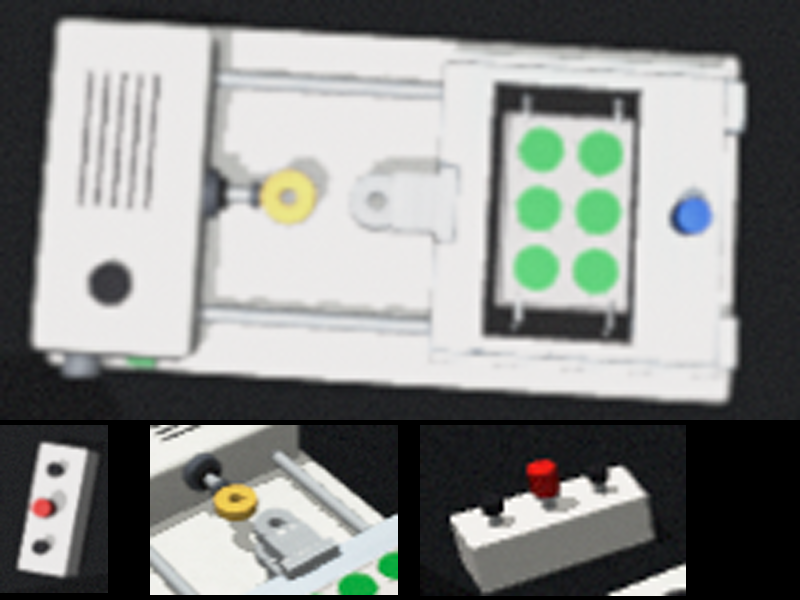

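The crop shows the eye hole at about top pixel (252,234), the fork bore at (274,235.3) and the blue knob top at (353,238.8). The pin stands in the middle hole of the stand.

Run:
```python
from h import *
c=load('top1'); d=load('side1')
print('fork',at(c,274,235.3,.0825),at(d,210+123/3.1-.5+.3,185+(520-425)/3.1,.0825))
print('eye',at(c,252,234,.069),at(d,237,209,.069))
print('knob',at(c,353,238.7,.106),at(d,305.3,256.5,.106))
print('pinknob',at(c,122.5,249.3,.081),at(d,156.5,155.3,.081))
# stand holes/screws in top crop
for u,v in((55,468),(41,547)): print('screw',at(c,105+u/2.4,215+(v-425)/2.4,.066))
# shaker corners base (z .022)
for u,v in((738,62),(728,402)): print(at(c,180+u/4,185+v/4,.022))
for u,v in((60,20),(35,350),(213,32),(195,357)): print(at(c,180+u/4,185+v/4,.08))
```

```text
fork [ 0.52486787 -0.0426758   0.0825    ] [ 0.5275334  -0.03773271  0.0825    ]
eye [0.52782541 0.01581321 0.069     ] [0.52760744 0.01654199 0.069     ]
knob [ 0.51928742 -0.24565281  0.106     ] [ 0.52300146 -0.24215798  0.106     ]
pinknob [0.47665373 0.35788628 0.081     ] [0.48026141 0.36543943 0.081     ]
screw [0.52163011 0.35169639 0.066     ]
screw [0.43291565 0.36176991 0.066     ]
[ 0.63353434 -0.29485219  0.022     ]
[ 0.39714442 -0.2875157   0.022     ]
[0.6407751  0.17178516 0.08      ]
[0.42182361 0.17730896 0.08      ]
[0.6350778  0.06877312 0.08      ]
[0.42050549 0.07238806 0.08      ]
```

```bash
cat >> h.py <<'E'
from scipy.spatial.transform import Rotation as Ro
def plan(pos,yaw,n,start=None):
    """rows to go from the pose to pos, tool down with tool y at yaw (deg, world); half turn allowed"""
    if start is None:
        s=sensors.get_state(); p,R=np.array(s['tool_pos']),Ro.from_quat(s['eef_rot'])
    else: p,R=start
    best=None
    y=np.radians(yaw); Y=np.array([np.cos(y),np.sin(y),0]); Z=np.array([0,0,-1.]); T=Ro.from_matrix(np.c_[np.cross(Y,Z),Y,Z])
    rv=(R.inv()*T).as_rotvec()/n; d=(np.array(pos)-p)/n; rows=[]
    for i in range(n):
        rows.append([(R.inv().apply(d)*100).round(2).tolist(),np.degrees(rv).round(2).tolist()]); R=R*Ro.from_rotvec(rv)
    print(json.dumps(rows).replace(' ','')); return np.array(pos),T
E
python3 - <<'E'
from h import *
a=plan([.46,.2,.23],40,10); a=plan([.520,-.245,.18],-1.6,11,a)
E
```

```text
[[[-4.0,-3.22,0.28],[-0.01,0.0,3.64]],[[-4.2,-2.96,0.27],[-0.01,0.0,3.64]],[[-4.38,-2.69,0.27],[-0.01,0.0,3.64]],[[-4.54,-2.4,0.27],[-0.01,0.0,3.64]],[[-4.68,-2.11,0.27],[-0.01,0.0,3.64]],[[-4.81,-1.81,0.27],[-0.01,0.0,3.64]],[[-4.91,-1.5,0.27],[-0.01,0.0,3.64]],[[-5.0,-1.18,0.27],[-0.01,0.0,3.64]],[[-5.06,-0.86,0.27],[-0.01,0.0,3.64]],[[-5.11,-0.54,0.27],[-0.01,0.0,3.64]]]
[[[-3.45,-2.18,0.45],[0.0,0.0,3.78]],[[-3.59,-1.95,0.45],[0.0,0.0,3.78]],[[-3.71,-1.71,0.45],[0.0,0.0,3.78]],[[-3.81,-1.46,0.45],[0.0,0.0,3.78]],[[-3.9,-1.21,0.45],[0.0,0.0,3.78]],[[-3.97,-0.95,0.45],[0.0,0.0,3.78]],[[-4.02,-0.68,0.45],[0.0,0.0,3.78]],[[-4.06,-0.42,0.45],[0.0,0.0,3.78]],[[-4.08,-0.15,0.45],[0.0,0.0,3.78]],[[-4.08,0.12,0.45],[0.0,0.0,3.78]],[[-4.06,0.39,0.45],[0.0,0.0,3.78]]]
```

step_arm(
  steps=[
    [[-4.0,-3.2,0.3],[0,0,3.6]],
    [[-4.2,-3.0,0.3],[0,0,3.6]],
    [[-4.4,-2.7,0.3],[0,0,3.6]],
    [[-4.5,-2.4,0.3],[0,0,3.6]],
    [[-4.7,-2.1,0.3],[0,0,3.6]],
    [[-4.8,-1.8,0.3],[0,0,3.6]],
    [[-4.9,-1.5,0.3],[0,0,3.6]],
    [[-5.0,-1.2,0.3],[0,0,3.6]],
    [[-5.1,-0.9,0.3],[0,0,3.6]],
    [[-5.1,-0.5,0.3],[0,0,3.6]],
  ],
  claw=1,
)

```text
clock: 1.35
tool_pos: [0.4621, 0.1999, 0.2275]
eef_rot: [0.42, 0.907, -0.0, -0.0]
contact_force: [1.5, 1.3, -0.3]
opening: 0.997
finger_force: 0.0
```

step_arm(
  steps=[
    [[-3.4,-2.2,0.4],[0,0,3.8]],
    [[-3.6,-1.9,0.4],[0,0,3.8]],
    [[-3.7,-1.7,0.4],[0,0,3.8]],
    [[-3.8,-1.5,0.4],[0,0,3.8]],
    [[-3.9,-1.2,0.4],[0,0,3.8]],
    [[-4.0,-0.9,0.4],[0,0,3.8]],
    [[-4.0,-0.7,0.4],[0,0,3.8]],
    [[-4.1,-0.4,0.4],[0,0,3.8]],
    [[-4.1,-0.1,0.4],[0,0,3.8]],
    [[-4.1,0.1,0.4],[0,0,3.8]],
    [[-4.1,0.4,0.4],[0,0,3.8]],
  ],
)

```text
clock: 2.72
tool_pos: [0.5247, -0.2448, 0.1832]
eef_rot: [0.716, 0.698, 0.0, -0.0]
contact_force: [-0.1, 0.3, -0.1]
opening: 0.999
finger_force: 0.0
```

step_arm(
  steps=[
    [[0,0,0],[0,0,0]],
    [[0,0,0],[0,0,0]],
  ],
)

```text
clock: 2.98
tool_pos: [0.5245, -0.2427, 0.1833]
eef_rot: [0.715, 0.699, 0.0, -0.001]
contact_force: [-1.5, 1.3, 0.1]
opening: 1.002
finger_force: 0.0
```

Run:
```python
from h import *
s=snap('wrist','w1.png'); print(s['position'],s['rotation'],sensors.get_state()['contact_force'])
plan([.520,-.2445,.112],-1.6,3)
```

```text
[ 0.5264749  -0.16976534  0.30946647] [ 0.98984196 -0.01136008 -0.00148717  0.14170968] [-0.16075378  0.73321723 -0.37746454]
[[[-0.09,-0.15,2.38],[-0.01,-0.03,0.12]],[[-0.09,-0.15,2.38],[-0.01,-0.03,0.12]],[[-0.09,-0.15,2.38],[-0.01,-0.03,0.12]]]
```

View pics/w1.png

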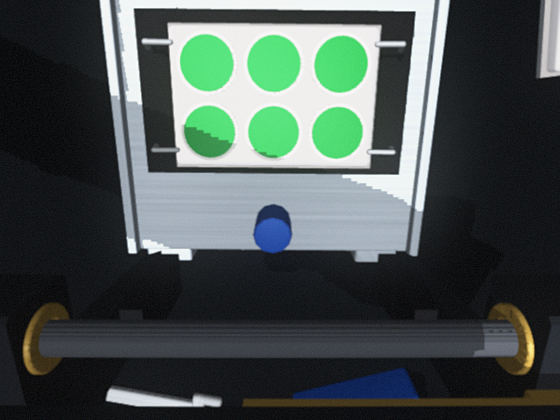

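The wrist view shows the knob top centred at about (272,236), with the gripper's bar lower down near row 340. I'll check the knob against this.

Run:
```python
from h import *
c=load('w1')
im=cv2.imread('pics/w1.png'); h=cv2.cvtColor(im,cv2.COLOR_BGR2HSV); m=cv2.inRange(h,(105,150,100),(125,255,255)); m[:195]=0;m[260:]=0
ys,xs=np.nonzero(m); print(len(xs),xs.mean(),ys.mean(),xs.min(),xs.max(),ys.min(),ys.max())
for u,v in ((xs.mean(),ys.mean()),(273,236)): print(at(c,u,v,.106))
s=sensors.get_state(); print(proj(c,s['tool_pos']))
```

```text
1024 272.095703125 234.546875 254 290 217 252
[ 0.52114989 -0.24559505  0.106     ]
[ 0.52167199 -0.24654513  0.106     ]
[277.76415786 294.60789401]
```

step_arm(
  steps=[
    [[-0.1,-0.1,2],[0,0,0]],
    [[-0.1,-0.1,2],[0,0,0]],
    [[-0.1,-0.1,2],[0,0,0]],
    [[0,0,1.9],[0,0,0]],
    [[0,0,0],[0,0,0]],
  ],
)

```text
clock: 3.65
tool_pos: [0.5211, -0.2445, 0.1037]
eef_rot: [0.715, 0.699, -0.0, -0.002]
contact_force: [-1.4, -0.1, 0.3]
opening: 0.998
finger_force: 0.0
```

step_arm(
  steps=[
    [[0,0,0],[0,0,0]],
    [[0,0,0],[0,0,0]],
    [[0,0,0],[0,0,0]],
    [[0,0,0],[0,0,0]],
    [[0,0,0],[0,0,0]],
    [[0,0,0],[0,0,0]],
  ],
  claw=-1,
  grip_force=10,
)

```text
clock: 4.4
tool_pos: [0.5217, -0.2466, 0.1047]
eef_rot: [0.715, 0.699, 0.0, -0.0]
contact_force: [0.1, -0.1, -0.1]
opening: 0.341
finger_force: 0.0
```

step_arm(
  steps=[
    [[0,0,0],[0,0,0]],
    [[0,0,0],[0,0,0]],
    [[0,0,0],[0,0,0]],
  ],
)

```text
clock: 4.78
tool_pos: [0.5209, -0.2466, 0.1046]
eef_rot: [0.716, 0.699, -0.0, -0.001]
contact_force: [-2.1, -0.8, 1.5]
opening: 0.266
finger_force: 10.0
```

step_arm(
  steps=[
    [[0.5,0,0],[0,0,0]],
    [[1,0,0],[0,0,0]],
    [[1,0,0],[0,0,0]],
    [[1,0,0],[0,0,0]],
    [[1,0,0],[0,0,0]],
    [[0.7,0,0],[0,0,0]],
    [[0.3,0,0],[0,0,0]],
    [[0,0,0],[0,0,0]],
    [[0,0,0],[0,0,0]],
  ],
)

```text
clock: 5.9
tool_pos: [0.5227, -0.1904, 0.1046]
eef_rot: [0.715, 0.699, 0.0, -0.001]
contact_force: [-4.9, 0.6, 3.0]
opening: 0.265
finger_force: 10.0
```

Run:
```python
from h import *
s=snap('wrist','w2.png'); t=snap('top','t2.png'); d=snap('side','s2.png')
print(sensors.get_state()['tool_pos'],sensors.get_state()['contact_force'])
f=lambda n:cv2.imread('pics/'+n)
out=np.zeros((600,800,3),np.uint8)
out[:300,:400]=cv2.resize(f('w2.png'),(400,300))
out[:300,400:800]=cv2.resize(f('t2.png')[210:262,225:295],(400,300),interpolation=cv2.INTER_CUBIC)
out[300:,:400]=cv2.resize(f('s2.png')[185:230,210:270],(400,300),interpolation=cv2.INTER_CUBIC)
cv2.imwrite('pics/c2.png',out)
```

```text
[ 0.52269806 -0.1904229   0.10458459] [-5.14187828  1.56526265  2.25327128]
```

View pics/c2.png

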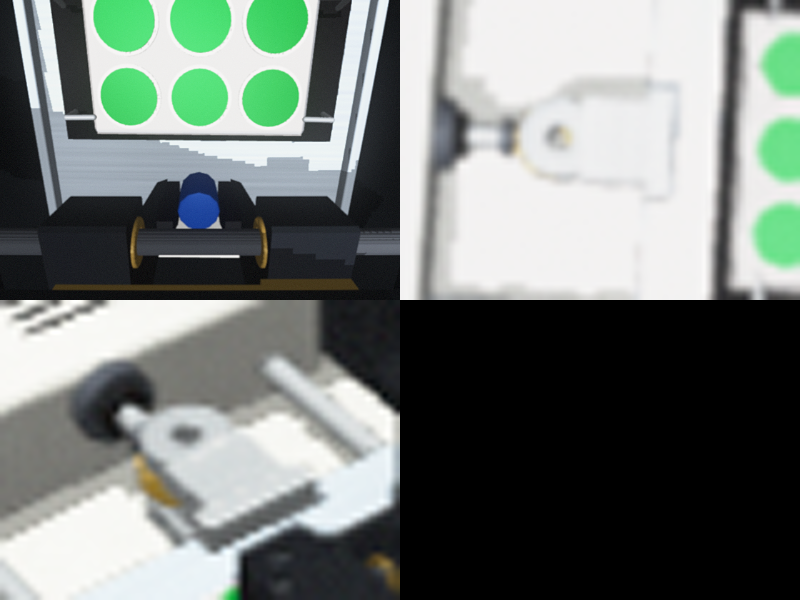

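The fork now straddles the eye. Top crop: bore at about (558,137), with brass showing on the far side, so the eye lies another ~2 mm in +y. I'll release and go for the pin.

step_arm(
  steps=[
    [[0,0,0],[0,0,0]],
    [[0,0,0],[0,0,0]],
    [[0,0,0],[0,0,0]],
    [[0,0,0],[0,0,0]],
    [[0,0,-3],[0,0,0]],
    [[0,0,-4],[0,0,0]],
    [[0,0,-4],[0,0,0]],
    [[0,0,0],[0,0,0]],
  ],
  claw=1,
)

```text
clock: 7.05
tool_pos: [0.525, -0.1924, 0.2176]
eef_rot: [0.716, 0.699, 0.002, 0.003]
contact_force: [-0.2, 0.3, -0.3]
opening: 0.997
finger_force: 0.0
```

Run:
```python
from h import *
c=load('t2'); u=225+158.5*70/400-.5; v=210+137.5*52/300-.5
print('fork',at(c,u,v,.0825))
print(sensors.get_state()['tool_pos'],sensors.get_state()['q'])
plan([.478,.345,.22],83.5,12)
```

```text
fork [0.5285625  0.01449007 0.0825    ]
[ 0.52500925 -0.19241424  0.21761654] [ 0.24005971  0.65196124  0.0477911   1.82350179 -0.04716496  0.66024097
  0.29095364]
[[[4.47,-0.5,-0.03],[0.02,0.03,-7.07]],[[4.5,0.05,-0.03],[0.02,0.03,-7.07]],[[4.45,0.61,-0.03],[0.02,0.03,-7.07]],[[4.35,1.15,-0.02],[0.02,0.03,-7.07]],[[4.17,1.68,-0.02],[0.02,0.03,-7.07]],[[3.93,2.18,-0.02],[0.02,0.03,-7.07]],[[3.63,2.65,-0.02],[0.02,0.03,-7.07]],[[3.28,3.07,-0.02],[0.02,0.03,-7.07]],[[2.88,3.45,-0.02],[0.02,0.03,-7.07]],[[2.43,3.78,-0.02],[0.02,0.03,-7.07]],[[1.95,4.05,-0.02],[0.02,0.03,-7.07]],[[1.43,4.26,-0.02],[0.02,0.03,-7.07]]]
```

step_arm(
  steps=[
    [[4.5,-0.5,0],[0,0,-7.1]],
    [[4.5,0,0],[0,0,-7.1]],
    [[4.5,0.6,0],[0,0,-7.1]],
    [[4.3,1.2,0],[0,0,-7.1]],
    [[4.2,1.7,0],[0,0,-7.1]],
    [[3.9,2.2,0],[0,0,-7.1]],
    [[3.6,2.6,0],[0,0,-7.1]],
    [[3.3,3.1,0],[0,0,-7.1]],
    [[2.9,3.5,0],[0,0,-7.1]],
    [[2.4,3.8,0],[0,0,-7.1]],
    [[1.9,4.1,0],[0,0,-7.1]],
    [[1.4,4.3,0],[0,0,-7.1]],
  ],
)

```text
clock: 8.55
tool_pos: [0.4755, 0.3483, 0.2136]
eef_rot: [0.052, 0.999, -0.0, -0.001]
contact_force: [1.0, 0.5, 0.0]
opening: 0.998
finger_force: 0.0
```

step_arm(
  steps=[
    [[0,0,0],[0,0,0]],
    [[0,0,0],[0,0,0]],
    [[0,0,0],[0,0,0]],
  ],
)

```text
clock: 8.93
tool_pos: [0.4766, 0.3452, 0.2142]
eef_rot: [0.055, 0.998, -0.001, -0.0]
contact_force: [-0.0, -0.2, 0.4]
opening: 1.002
finger_force: 0.0
```

Run:
```python
from h import *
s=snap('wrist','w3.png'); c=load('w3'); st=sensors.get_state(); print(st['tool_pos'],st['q'][6])
im=cv2.imread('pics/w3.png'); h=cv2.cvtColor(im,cv2.COLOR_BGR2HSV)
m=cv2.inRange(h,(0,150,60),(6,255,255))|cv2.inRange(h,(174,150,60),(180,255,255))
n,l,S,C=cv2.connectedComponentsWithStats(m)
for i in range(1,n):
    if S[i,4]>50: print(S[i],C[i],at(c,*C[i],.081),at(c,*C[i],.0675))
out=np.zeros((600,800,3),np.uint8); out[:420,:560]=im; cv2.imwrite('pics/c3.png',out[:420,:560])
```

```text
[0.4765969  0.34539308 0.21442874] 0.5017894041112981
[285 187  28  29 612] [298.9869281  201.55718954] [0.47688451 0.3611732  0.081     ] [0.48064822 0.36155321 0.0675    ]
```

View pics/c3.png

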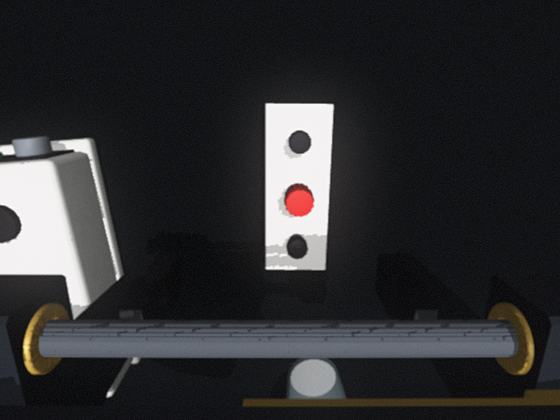

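The red knob top sits at (299,201), which puts the pin at (0.477, 0.361). A screw stands on either side of it along x, and the fingers will close across the stand.

step_arm(
  steps=[
    [[0.2,0.8,2],[0,0,0]],
    [[0,0.8,3],[0,0,0]],
    [[0,0,3],[0,0,0]],
    [[0,0,3],[0,0,0]],
    [[0,0,2],[0,0,0]],
    [[0,0,0.8],[0,0,0]],
    [[0,0,0],[0,0,0]],
    [[0,0,0],[0,0,0]],
  ],
)

```text
clock: 9.98
tool_pos: [0.4762, 0.3638, 0.0773]
eef_rot: [0.054, 0.999, 0.001, 0.0]
contact_force: [-0.6, 0.9, -1.1]
opening: 1.001
finger_force: 0.0
```

step_arm(
  steps=[
    [[0,-0.1,0],[0,0,0]],
    [[0,0,0],[0,0,0]],
    [[0,0,0],[0,0,0]],
  ],
)

```text
clock: 10.35
tool_pos: [0.4759, 0.3624, 0.077]
eef_rot: [0.054, 0.999, 0.0, 0.0]
contact_force: [-0.1, -1.1, -1.2]
opening: 1.0
finger_force: 0.0
```

step_arm(
  steps=[
    [[0,0,0],[0,0,0]],
    [[0,0,0],[0,0,0]],
    [[0,0,0],[0,0,0]],
    [[0,0,0],[0,0,0]],
    [[0,0,0],[0,0,0]],
    [[0,0,0],[0,0,0]],
    [[0,0,0],[0,0,0]],
    [[0,0,0],[0,0,0]],
    [[0,0,0],[0,0,0]],
    [[0,0,0],[0,0,0]],
  ],
  claw=-1,
  grip_force=15,
)

```text
clock: 11.6
tool_pos: [0.4758, 0.3623, 0.0767]
eef_rot: [0.054, 0.999, 0.0, 0.0]
contact_force: [0.5, 1.0, 0.8]
opening: 0.244
finger_force: 14.9
```

step_arm(
  steps=[
    [[0,0,-1],[0,0,0]],
    [[0,0,-2],[0,0,0]],
    [[0,0,-3],[0,0,0]],
    [[0,0,-4],[0,0,0]],
    [[0,0,-3],[0,0,0]],
    [[0,0,0],[0,0,0]],
    [[0,0,0],[0,0,0]],
  ],
)

```text
clock: 12.48
tool_pos: [0.4753, 0.3618, 0.2061]
eef_rot: [0.054, 0.999, -0.0, -0.0]
contact_force: [-0.7, -0.2, -1.3]
opening: 0.245
finger_force: 14.9
```

Run:
```python
from h import *
st=sensors.get_state(); print(st['tool_pos'],st['contact_force'],st['opening'])
plan([.5285,.015,.20],88.4,9)
```

```text
[0.47534537 0.36177188 0.20613838] [-0.72866858 -0.19536761 -1.32928594] 0.24544950514541103
[[[-1.0,-3.77,0.07],[-0.01,-0.01,-0.51]],[[-0.97,-3.78,0.07],[-0.01,-0.01,-0.51]],[[-0.93,-3.78,0.07],[-0.01,-0.01,-0.51]],[[-0.9,-3.79,0.07],[-0.01,-0.01,-0.51]],[[-0.87,-3.8,0.07],[-0.01,-0.01,-0.51]],[[-0.83,-3.81,0.07],[-0.01,-0.01,-0.51]],[[-0.8,-3.82,0.07],[-0.01,-0.01,-0.51]],[[-0.77,-3.82,0.07],[-0.01,-0.01,-0.51]],[[-0.73,-3.83,0.07],[-0.01,-0.01,-0.51]]]
```

step_arm(
  steps=[
    [[-1,-3.8,0],[0,0,-0.5]],
    [[-1,-3.8,0],[0,0,-0.5]],
    [[-0.9,-3.8,0],[0,0,-0.5]],
    [[-0.9,-3.8,0],[0,0,-0.5]],
    [[-0.9,-3.8,0],[0,0,-0.5]],
    [[-0.8,-3.8,0],[0,0,-0.5]],
    [[-0.8,-3.8,0.5],[0,0,-0.5]],
    [[-0.8,-3.8,1],[0,0,-0.5]],
    [[-0.7,-3.8,1.5],[0,0,-0.5]],
    [[0,0,1],[0,0,0]],
    [[0,0,0],[0,0,0]],
    [[0,0,0],[0,0,0]],
  ],
)

```text
clock: 13.98
tool_pos: [0.5285, 0.0173, 0.1666]
eef_rot: [0.013, 1.0, 0.001, -0.0]
contact_force: [0.3, 0.5, -0.9]
opening: 0.246
finger_force: 14.9
```

Run:
```python
from h import *
st=sensors.get_state(); print(st['tool_pos'],st['eef_rot'],st['contact_force'])
s=snap('side','s4.png'); w=snap('wrist','w4.png'); snap('top','t4.png')
c=load('s4');print(proj(c,st['tool_pos']),proj(c,st['tool_pos']-[0,0,.069]))
f=lambda n:cv2.imread('pics/'+n)
out=np.zeros((600,800,3),np.uint8)
out[:,:480]=cv2.resize(f('s4.png')[160:235,205:265],(480,600),interpolation=cv2.INTER_CUBIC)
out[:240,480:]=cv2.resize(f('w4.png'),(320,240)); out[260:500,480:]=cv2.resize(f('t4.png')[205:265,215:295],(320,240),interpolation=cv2.INTER_CUBIC)
cv2.imwrite('pics/c4.png',out)
```

```text
[0.52852512 0.01725326 0.16664042] [ 1.32994946e-02  9.99911364e-01  6.01135279e-04 -1.62744584e-04] [ 0.3159925   0.51806378 -0.91007025]
[235.06169832 177.95323113] [236.5495492  200.10920374]
```

View pics/c4.png

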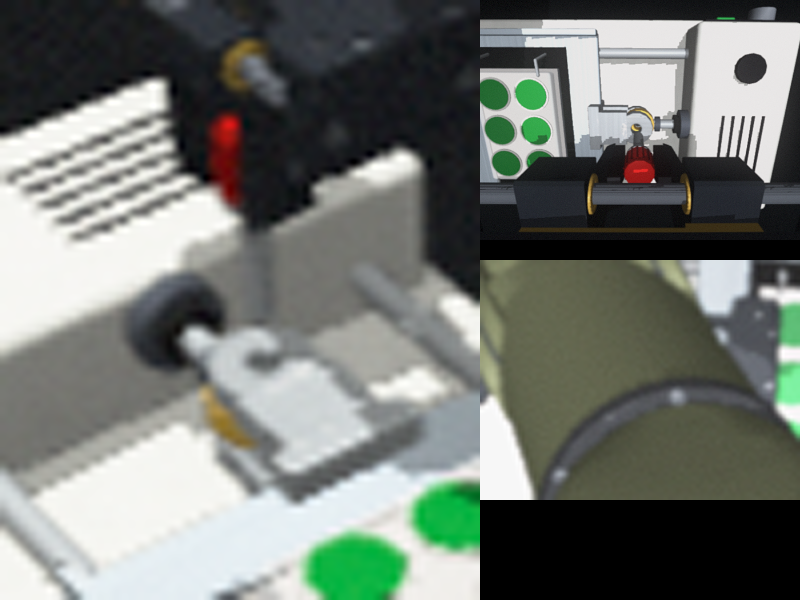

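The side crop shows the pin tip at about (260,318), just above the bore at (263,352). The wrist view shows the bore ahead of the red knob. I'll zoom into the wrist view for precision.

Run:
```python
from h import *
f=cv2.imread('pics/w4.png'); cv2.imwrite('pics/c5.png',cv2.resize(f[170:270,220:340],None,fx=6,fy=6,interpolation=cv2.INTER_CUBIC))
c=load('w4'); st=sensors.get_state(); p=st['tool_pos']; print(p)
for P in (p-[0,0,.069],p-[0,0,.023],[.5285,.015,.0825],[.5285,.017,.069]): print((proj(c,P)-[220,170])*6)
c=load('s4'); print(at(c,237.1,203.4,.0825),at(c,237,199.3,p[2]-.069))
```

```text
[0.52883172 0.01660338 0.16706841]
[337.62035158 380.65366398]
[335.28045063 592.26024161]
[322.6386959  325.39547061]
[342.18054377 284.82728111]
[0.53213619 0.02119391 0.0825    ] [0.53106381 0.01877829 0.09806841]
```

View pics/c5.png

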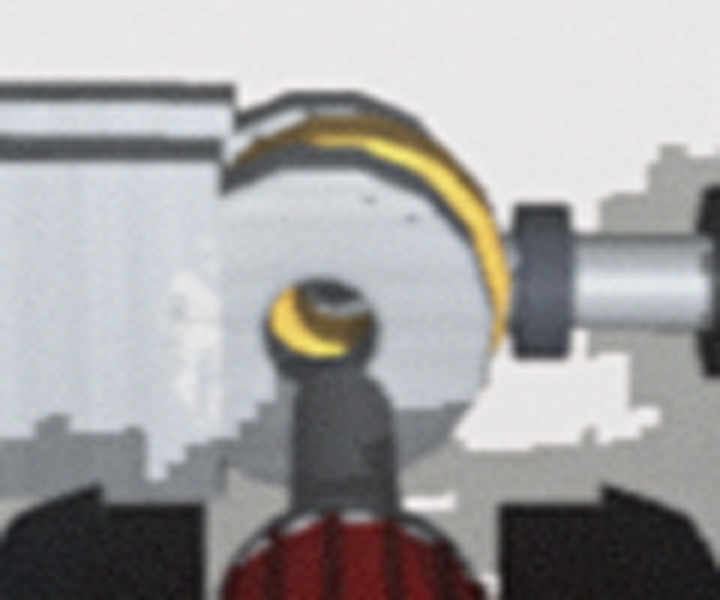

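Run:
```python
from h import *
c=load('w4'); f=cv2.imread('pics/w4.png'); p=np.array([.5287,.0169,.1668])
for o in (0,.001,.002):
    g=lambda x,z:((proj(c,[p[0]+o+x,p[1],z])-[220,170])*6).round(0)
    print(o,'knobbottom',g(-.011,p[2]-.023),'knobtop',g(-.011,p[2]+.004),'tip far',g(-.0042,p[2]-.069),'near taper',g(-.005,p[2]-.0675))
print('scale y at tip', (proj(c,p+[0,.001,-.069])-proj(c,p-[0,0,.069]))*6, 'knob level',(proj(c,p+[0,.001,-.02])-proj(c,p-[0,0,.02]))*6)
for col in (274,277,280): print(col,[int(v) for v in f[222:260,col].mean(1)], )
for row in (234,240,246): print(row,[int(v) for v in f[row,262:294].mean(1)])
print([int(v) for v in f[256,250:305,2]])
```

```text
0 knobbottom [335. 455.] knobtop [333. 620.] tip far [339. 337.] near taper [339. 335.]
0.001 knobbottom [335. 467.] knobtop [333. 634.] tip far [340. 347.] near taper [339. 344.]
0.002 knobbottom [336. 480.] knobtop [334. 649.] tip far [340. 357.] near taper [340. 354.]
scale y at tip [10.33081124 -0.26232764] knob level [13.34786762 -0.32943142]
274 [111, 85, 82, 84, 109, 165, 181, 111, 62, 72, 84, 80, 75, 78, 80, 80, 80, 81, 74, 79, 83, 81, 79, 80, 80, 77, 76, 76, 62, 63, 64, 75, 63, 54, 48, 39, 34, 38]
277 [120, 90, 76, 75, 83, 103, 118, 86, 71, 82, 88, 89, 87, 88, 82, 87, 81, 84, 85, 84, 84, 86, 85, 85, 83, 83, 83, 77, 66, 63, 68, 77, 77, 95, 110, 68, 46, 46]
280 [93, 68, 61, 65, 62, 64, 67, 69, 88, 102, 102, 85, 85, 85, 87, 91, 86, 87, 87, 87, 90, 87, 74, 73, 77, 78, 82, 71, 63, 66, 65, 72, 78, 120, 142, 83, 53, 54]
234 [205, 206, 203, 184, 147, 135, 125, 103, 78, 68, 73, 80, 75, 81, 82, 87, 86, 85, 85, 82, 94, 133, 180, 202, 202, 202, 201, 200, 199, 199, 201, 197]
240 [140, 130, 132, 136, 136, 130, 108, 75, 71, 67, 77, 74, 74, 82, 83, 85, 84, 87, 87, 84, 87, 82, 85, 104, 125, 130, 129, 126, 130, 130, 130, 121]
246 [130, 131, 128, 126, 135, 122, 98, 68, 67, 70, 72, 76, 80, 81, 82, 83, 86, 89, 77, 67, 65, 63, 64, 75, 107, 122, 125, 132, 145, 152, 153, 162]
[28, 32, 32, 55, 111, 157, 159, 161, 158, 162, 161, 161, 163, 158, 141, 105, 77, 63, 71, 98, 120, 122, 110, 85, 64, 58, 78, 120, 141, 148, 149, 132, 102, 81, 63, 59, 58, 58, 61, 76, 101, 132, 153, 161, 161, 157, 161, 160, 157, 164, 159, 156, 124, 61, 28]
```

step_arm(
  steps=[
    [[0.1,-0.1,0.3],[0,0,0]],
    [[0.1,-0.1,0.3],[0,0,0]],
    [[0.1,-0.1,0.3],[0,0,0]],
    [[0,0,0.2],[0,0,0]],
    [[0,0,0],[0,0,0]],
    [[0,0,0],[0,0,0]],
    [[0,0,0],[0,0,0]],
  ],
)

```text
clock: 15.0
tool_pos: [0.5257, 0.0126, 0.1558]
eef_rot: [0.015, 1.0, 0.0, 0.0]
contact_force: [-0.2, -0.6, -1.2]
opening: 0.241
finger_force: 14.9
```

Run:
```python
from h import *
st=sensors.get_state(); p=st['tool_pos']; print(p,st['contact_force'])
snap('side','s6.png'); snap('wrist','w6.png'); print(sensors.get_state()['tool_pos'])
f=lambda n:cv2.imread('pics/'+n); c=load('w6')
out=np.zeros((600,800,3),np.uint8)
out[:,:480]=cv2.resize(f('w6.png')[170:270,235:315],(480,600),interpolation=cv2.INTER_CUBIC)
out[:400,480:]=cv2.resize(f('s6.png')[180:220,220:252],(320,400),interpolation=cv2.INTER_CUBIC)
cv2.imwrite('pics/c6.png',out)
for P in ([.5282,.0151,.0825],p-[0,0,.069]): print((proj(c,P)-[235,170])*6,(proj(load('s6'),P)-[220,180])*10+[480,0])
```

```text
[0.52570692 0.01262295 0.15579772] [-0.19692334 -0.59382577 -1.2364212 ]
[0.52563345 0.01260955 0.15577043]
[279.56299962 386.82732412] [652.45744198 251.61896196]
[253.7065796  379.03305294] [649.35596726 247.27175857]
```

View pics/c6.png

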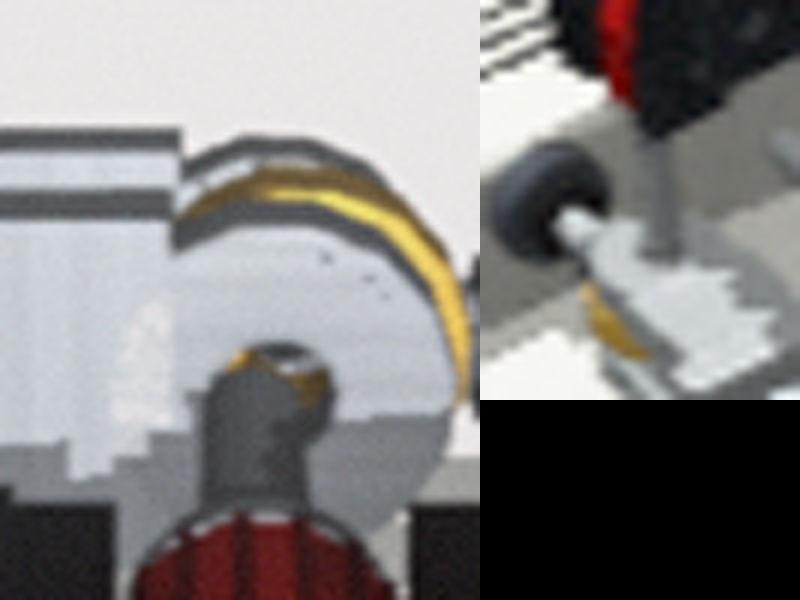

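The wrist crop shows the bore at about (277,387) and the pin tip at about (254,400). The pin is roughly 2.2 mm too far in -y, and its x is right.

step_arm(
  steps=[
    [[0,0.2,0],[0,0,0]],
    [[0,0,0],[0,0,0]],
    [[0,0,0],[0,0,0]],
    [[0,0,0],[0,0,0]],
  ],
)

```text
clock: 15.6
tool_pos: [0.5257, 0.0146, 0.1557]
eef_rot: [0.015, 1.0, 0.0, -0.0]
contact_force: [-0.5, -0.5, -2.0]
opening: 0.245
finger_force: 14.9
```

Run:
```python
from h import *
snap('wrist','w7.png'); p=sensors.get_state()['tool_pos']; print(p)
c=load('w7'); f=cv2.imread('pics/w7.png'); print(proj(c,[.5282,.0151,.0825]),proj(c,p-[0,0,.069]))
for row in (234,236,238,240,242,246): print(row,[int(v) for v in f[row,264:300].mean(1)])
for col in (278,281,284): print(col,[int(v) for v in f[220:250,col].mean(1)])
```

```text
[0.52564506 0.01457154 0.15569927]
[278.35879504 234.68860466] [277.32676236 233.14111165]
234 [187, 179, 167, 146, 103, 85, 86, 78, 74, 75, 80, 83, 83, 84, 89, 87, 89, 85, 83, 77, 69, 60, 65, 111, 158, 183, 189, 188, 185, 185, 187, 185, 186, 187, 190, 189]
236 [191, 178, 132, 94, 68, 60, 68, 71, 73, 81, 77, 82, 86, 87, 85, 89, 90, 85, 87, 84, 75, 70, 65, 102, 157, 184, 190, 195, 194, 190, 191, 191, 194, 190, 192, 192]
238 [198, 196, 169, 114, 76, 59, 70, 75, 74, 76, 80, 83, 85, 84, 87, 88, 89, 86, 84, 83, 76, 66, 71, 122, 176, 192, 198, 198, 196, 196, 198, 193, 185, 186, 185, 187]
240 [199, 195, 172, 123, 89, 70, 70, 70, 75, 71, 81, 80, 82, 86, 84, 81, 69, 66, 69, 67, 71, 71, 78, 110, 134, 139, 137, 139, 137, 139, 138, 128, 123, 118, 122, 121]
242 [141, 142, 137, 116, 92, 68, 64, 73, 73, 79, 80, 82, 84, 86, 81, 81, 69, 65, 61, 63, 71, 87, 107, 127, 127, 127, 126, 127, 124, 124, 126, 126, 122, 129, 119, 123]
246 [130, 128, 131, 120, 98, 68, 66, 67, 78, 72, 77, 79, 81, 77, 70, 61, 66, 62, 64, 59, 66, 76, 110, 130, 132, 129, 127, 126, 128, 129, 120, 123, 126, 128, 121, 123]
278 [201, 200, 198, 199, 194, 187, 169, 106, 69, 70, 89, 106, 90, 89, 89, 86, 85, 88, 87, 83, 84, 85, 81, 85, 86, 71, 70, 74, 80, 87]
281 [198, 198, 195, 196, 195, 189, 183, 142, 82, 81, 123, 134, 112, 89, 85, 86, 85, 88, 86, 78, 66, 69, 65, 64, 69, 65, 62, 64, 66, 66]
284 [200, 198, 200, 195, 196, 192, 191, 181, 158, 134, 124, 115, 73, 63, 69, 73, 75, 76, 76, 79, 71, 63, 71, 63, 64, 66, 66, 63, 63, 64]
```

step_arm(
  steps=[
    [[-0.03,0.03,0.15],[0,0,0]],
    [[0,0,0.15],[0,0,0]],
    [[0,0,0.1],[0,0,0]],
    [[0,0,0.1],[0,0,0]],
    [[0,0,0],[0,0,0]],
  ],
)

```text
clock: 16.27
tool_pos: [0.5259, 0.0149, 0.1506]
eef_rot: [0.015, 1.0, 0.0, -0.0]
contact_force: [0.6, -0.1, 0.1]
opening: 0.241
finger_force: 14.9
```

step_arm(
  steps=[
    [[0,0,0.1],[0,0,0]],
    [[0,0,0.1],[0,0,0]],
    [[0,0,0.1],[0,0,0]],
    [[0,0,0],[0,0,0]],
  ],
)

```text
clock: 16.77
tool_pos: [0.5259, 0.0149, 0.1476]
eef_rot: [0.015, 1.0, 0.0, -0.0]
contact_force: [-0.5, 0.4, -0.3]
opening: 0.244
finger_force: 14.9
```

step_arm(
  steps=[
    [[0,0,0.1],[0,0,0]],
    [[0,0,0.1],[0,0,0]],
    [[0,0,0.1],[0,0,0]],
    [[0,0,0.1],[0,0,0]],
    [[0,0,0.1],[0,0,0]],
    [[0,0,0.1],[0,0,0]],
    [[0,0,0.1],[0,0,0]],
    [[0,0,0],[0,0,0]],
  ],
)

```text
clock: 17.77
tool_pos: [0.5259, 0.0149, 0.1406]
eef_rot: [0.015, 1.0, 0.0, -0.0]
contact_force: [1.5, 0.0, -1.1]
opening: 0.244
finger_force: 14.9
```

step_arm(
  steps=[
    [[0,0,0.1],[0,0,0]],
    [[0,0,0.1],[0,0,0]],
    [[0,0,0.1],[0,0,0]],
    [[0,0,0],[0,0,0]],
  ],
)

```text
clock: 18.27
tool_pos: [0.5259, 0.0149, 0.1376]
eef_rot: [0.015, 1.0, 0.0, -0.0]
contact_force: [-0.3, -0.2, -0.4]
opening: 0.247
finger_force: 14.9
```

step_arm(
  steps=[
    [[0,0,0.05],[0,0,0]],
    [[0,0,0.05],[0,0,0]],
    [[0,0,0.05],[0,0,0]],
    [[0,0,0],[0,0,0]],
  ],
)

```text
clock: 18.77
tool_pos: [0.5265, 0.0149, 0.1368]
eef_rot: [0.015, 1.0, 0.0, 0.001]
contact_force: [-1.2, -0.5, 5.7]
opening: 0.241
finger_force: 15.0
```

step_arm(
  steps=[
    [[0,0.05,0],[0,0,0]],
    [[0,0.05,0],[0,0,0]],
    [[0,0.05,0],[0,0,0]],
    [[0,0,0],[0,0,0]],
  ],
)

```text
clock: 19.27
tool_pos: [0.5263, 0.0158, 0.1364]
eef_rot: [0.015, 1.0, -0.0, 0.0]
contact_force: [-0.3, -1.6, 4.0]
opening: 0.243
finger_force: 15.0
```

step_arm(
  steps=[
    [[0,0.05,0],[0,0,0]],
    [[0,0.05,0],[0,0,0]],
    [[0,0,0],[0,0,0]],
  ],
)

```text
clock: 19.65
tool_pos: [0.526, 0.0172, 0.136]
eef_rot: [0.015, 1.0, -0.0, -0.0]
contact_force: [0.4, -2.6, 1.4]
opening: 0.244
finger_force: 15.0
```

step_arm(
  steps=[
    [[0,0.03,0.05],[0,0,0]],
    [[0,0,0.05],[0,0,0]],
    [[0,0,0],[0,0,0]],
  ],
)

```text
clock: 20.02
tool_pos: [0.526, 0.0177, 0.135]
eef_rot: [0.014, 1.0, 0.0, -0.0]
contact_force: [1.1, -3.7, 0.1]
opening: 0.246
finger_force: 15.0
```

step_arm(
  steps=[
    [[0,0.02,0.05],[0,0,0]],
    [[0,0,0.05],[0,0,0]],
    [[0,0,0.05],[0,0,0]],
    [[0,0,0],[0,0,0]],
  ],
)

```text
clock: 20.52
tool_pos: [0.5261, 0.0178, 0.1337]
eef_rot: [0.015, 1.0, 0.0, 0.0]
contact_force: [1.0, -2.2, 1.1]
opening: 0.243
finger_force: 15.0
```

step_arm(
  steps=[
    [[0,0,0.05],[0,0,0]],
    [[0,0,0.05],[0,0,0]],
    [[0,0,0.05],[0,0,0]],
    [[0,0,0],[0,0,0]],
  ],
)

```text
clock: 21.02
tool_pos: [0.526, 0.0178, 0.1322]
eef_rot: [0.015, 1.0, 0.0, -0.0]
contact_force: [1.1, -2.4, 0.7]
opening: 0.245
finger_force: 15.0
```

step_arm(
  steps=[
    [[0,0,0.1],[0,0,0]],
    [[0,0,0.1],[0,0,0]],
    [[0,0,0.1],[0,0,0]],
    [[0,0,0.1],[0,0,0]],
    [[0,0,0.1],[0,0,0]],
    [[0,0,0.1],[0,0,0]],
    [[0,0,0],[0,0,0]],
  ],
)

```text
clock: 21.9
tool_pos: [0.526, 0.0179, 0.1261]
eef_rot: [0.015, 1.0, 0.0, -0.0]
contact_force: [1.6, -3.0, -0.1]
opening: 0.24
finger_force: 15.0
```

step_arm(
  steps=[
    [[0,0,0.08],[0,0,0]],
    [[0,0,0.08],[0,0,0]],
    [[0,0,0.08],[0,0,0]],
    [[0,0,0],[0,0,0]],
  ],
)

```text
clock: 22.4
tool_pos: [0.5261, 0.0179, 0.1237]
eef_rot: [0.015, 1.0, 0.0, -0.0]
contact_force: [0.9, -2.0, 0.2]
opening: 0.243
finger_force: 15.0
```

step_arm(
  steps=[
    [[0,0,0.05],[0,0,0]],
    [[0,0,0.05],[0,0,0]],
    [[0,0,0.05],[0,0,0]],
    [[0,0,0],[0,0,0]],
  ],
)

```text
clock: 22.9
tool_pos: [0.5261, 0.0179, 0.1222]
eef_rot: [0.015, 1.0, 0.0, 0.0]
contact_force: [1.6, -3.5, 0.0]
opening: 0.247
finger_force: 15.0
```

step_arm(
  steps=[
    [[0,0,0.1],[0,0,0]],
    [[0,0,0.1],[0,0,0]],
    [[0,0,0.1],[0,0,0]],
    [[0,0,0.1],[0,0,0]],
    [[0,0,0.1],[0,0,0]],
    [[0,0,0],[0,0,0]],
  ],
)

```text
clock: 23.65
tool_pos: [0.5261, 0.0179, 0.1172]
eef_rot: [0.014, 1.0, 0.0, -0.0]
contact_force: [1.1, -1.6, -0.2]
opening: 0.244
finger_force: 15.0
```

step_arm(
  steps=[
    [[0,0,0.1],[0,0,0]],
    [[0,0,0.1],[0,0,0]],
    [[0,0,0.1],[0,0,0]],
    [[0,0,0.1],[0,0,0]],
    [[0,0,0.1],[0,0,0]],
    [[0,0,0.1],[0,0,0]],
    [[0,0,0],[0,0,0]],
  ],
)

```text
clock: 24.52
tool_pos: [0.5261, 0.0179, 0.1112]
eef_rot: [0.015, 1.0, 0.0, 0.0]
contact_force: [2.4, -2.3, -0.2]
opening: 0.243
finger_force: 15.0
```

step_arm(
  steps=[
    [[0,0,0.1],[0,0,0]],
    [[0,0,0.1],[0,0,0]],
    [[0,0,0.1],[0,0,0]],
    [[0,0,0.1],[0,0,0]],
    [[0,0,0],[0,0,0]],
  ],
)

```text
clock: 25.15
tool_pos: [0.5261, 0.0179, 0.1072]
eef_rot: [0.015, 1.0, 0.0, 0.0]
contact_force: [3.3, -2.9, 0.4]
opening: 0.242
finger_force: 15.0
```

step_arm(
  steps=[
    [[0,0,0.05],[0,0,0]],
    [[0,0,0.05],[0,0,0]],
    [[0,0,0.05],[0,0,0]],
    [[0,0,0],[0,0,0]],
  ],
)

```text
clock: 25.65
tool_pos: [0.5261, 0.0179, 0.1058]
eef_rot: [0.015, 1.0, 0.0, 0.0]
contact_force: [3.6, -3.4, 0.3]
opening: 0.243
finger_force: 15.0
```

step_arm(
  steps=[
    [[0,0,0.05],[0,0,0]],
    [[0,0,0.05],[0,0,0]],
    [[0,0,0],[0,0,0]],
  ],
)

```text
clock: 26.02
tool_pos: [0.5262, 0.0179, 0.1052]
eef_rot: [0.015, 1.0, -0.0, 0.0]
contact_force: [1.5, -2.6, 5.2]
opening: 0.241
finger_force: 14.9
```

step_arm(
  steps=[
    [[0,0,0.04],[0,0,0]],
    [[0,0,0],[0,0,0]],
  ],
)

```text
clock: 26.28
tool_pos: [0.5262, 0.0179, 0.1051]
eef_rot: [0.015, 1.0, -0.0, 0.0]
contact_force: [1.2, -3.1, 9.0]
opening: 0.249
finger_force: 14.9
```

The knob is seated at the expected height (TCP 0.105, with rising force). I'll release now.

step_arm(
  steps=[
    [[0,0,0],[0,0,0]],
    [[0,0,0],[0,0,0]],
    [[0,0,0],[0,0,0]],
    [[0,0,0],[0,0,0]],
    [[0,0,-0.5],[0,0,0]],
    [[0,0,-2],[0,0,0]],
    [[0,0,-4],[0,0,0]],
    [[0,0,-4],[0,0,0]],
    [[0,0,0],[0,0,0]],
    [[0,0,0],[0,0,0]],
  ],
  claw=0.1,
)

```text
clock: 27.52
tool_pos: [0.5256, 0.0176, 0.2092]
eef_rot: [0.015, 1.0, -0.0, -0.0]
contact_force: [-0.6, -0.3, -0.3]
opening: 0.55
finger_force: 0.0
```

Run:
```python
from h import *
snap('wrist','w9.png'); snap('side','s9.png'); st=sensors.get_state(); print(st['clock'],st['tool_pos'],st['contact_force'],st['opening'])
f=lambda n:cv2.imread('pics/'+n)
out=np.zeros((600,800,3),np.uint8); out[:300,:400]=cv2.resize(f('w9.png'),(400,300)); out[:,400:]=cv2.resize(f('s9.png')[165:240,210:260],(400,600),interpolation=cv2.INTER_CUBIC)
cv2.imwrite('pics/c9.png',out)
```

```text
27.625 [0.52523296 0.01765426 0.20840668] [ 1.23474316  0.27008565 -0.08402608] 0.5515839466097356
```

View pics/c9.png

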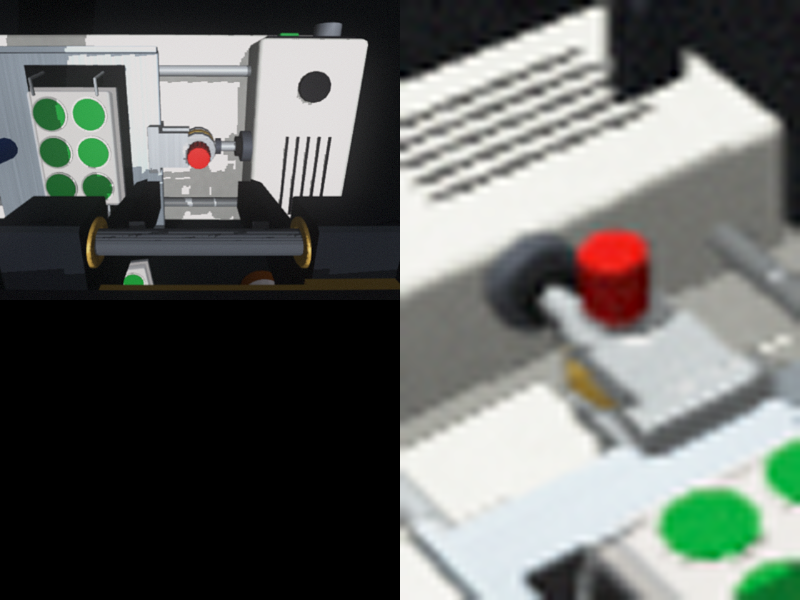

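In the side crop the red knob sits upright and flush on the fork at about (613,280), and the gripper is clear above it. I'm handing in.

```bash
python3 -c "
from h import *
print(finish_job())"
```

```text
the job is handed in; nothing more can be done
None
```

I handed the job in after about 28 s of robot time: the tray is coupled, the pin is down through fork and eye with its knob flush on the fork and released, and the force readings never went above about 9 N. The hand-in gave no verdict.

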